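Hold a cap down on the spring test stand

ROBOT

A 7-joint arm with a two-finger parallel gripper is mounted at the origin on a cart in front of the work surface, level with it; the furniture and walls round the work are solid. World frame = base frame: x ahead of the robot, y to its left, z up, the work surface at z = 0. Lengths are in m, angles in rad, forces in N, time in s.
With the tool pointing down it reaches from about 0.4 to 0.9 m from the base axis. Payload 5.5 kg.
Tool frame: the origin (TCP) lies on the centre line of the jaws, within the pads' length; the fingertips stand 25 mm ahead of it and the grasp point (between the pads) lies 6 mm ahead of it; z points along the fingers, y is the line along which they close (so a half turn about z gives the same grasp; the last joint's range is limited). The gripper opens to 92 mm and grips with 3 to 60 N. Pads are 19 mm wide; open, the fingers measure 130 mm over their backs; the gripper's body (75 mm by 190 mm) begins 47 mm behind the grasp point.
Start: joints at [1.469, 0.501, -0.427, 1.55, 0.221, 1.138, -0.21], TCP at [0.232, -0.607, 0.252] pointing down, gripper open.
Joint ranges: [-2.88, 2.88], [-0.31, 2.03], [-1.54, 1.56], [0.2, 2.42], [-1.41, 4.55], [0.19, 2.02], [-2.57, 2.57]. Speed limits (rad/s): [2.57, 2.57, 3.14, 3.14, 3.14, 3.14, 3.14].

INTERFACE

Orientations are given as a unit quaternion [w, x, y, z].
In Python, from plant import arm gives the robot as it stands.
- The arm moves only by the tool move_arm, never from a script. Its argument "targets" is a list of rows, each an object of numbers: "tx", "ty", "tz": the shift along the tool's x, y, z in m; "twist": the turn about the tool's z in degrees; "jaw": the closure, from 0 (fully open) to 1 (shut). In form: [{"tx": .., "ty": .., "tz": .., "twist": .., "jaw": ..}, ...]. A call has 1 to 8 rows; each row is the pose to reach, as a shift and turn from the pose commanded when the call began, along the tool's axes at that moment; what a row does not reach only later rows make up. A row lasts 1/8 s, in which the tool goes at most 62.5 mm and 10.7 degrees, less where a joint would pass 70% of its speed; a pose out of reach is approached as far as the arm can. A call with a gripper value outside its range is refused whole. The fingers move at their own pace and stop on an object; "force" is the grip in N (left out, the last holds). Time passes only in rows, so rows that repeat a pose let the fingers close. It gives the time, the measured TCP pose, the force, the opening and the grip force at its end, in the units of the state.
- arm.read_state(): the state, without advancing time (a new reading comes with each control period).
- arm.capture(name): name is "scene" or "top" or "wrist"; returns (picture, depth): 384x512x3 uint8, blue, green, red; 384x512 float32, m along the optical axis (not along the pixel's ray), 0 where there is no reading.
- arm.calibration(name): a dict with "intrinsics" (3x3 intrinsics, pixels), "world_to_cam" (4x4, takes a point from world to camera coordinates); the wrist camera has in their place "T_tool_cam" (4x4, takes a point from camera to tool coordinates, whose origin is the TCP and whose axes are the flange's). Camera axes: x right, y down, z forward; pixel columns grow to the right and rows downward; lengths in m; the calibration is good to about 2 mm. A picture is of the moment at which its call begins: read the wrist's pose just before it. calibration takes no time and is no camera call.
- arm.sign_off(): hands the job in; it is judged then, once.
The state is a dict: "time_s": time; "joint_positions": joint angles; "qvel": joint speeds; "joint_torque": joint torques, N m; "tcp_pos": TCP position; "tcp_rot": TCP orientation; "force": force on the tool from outside, world axes, zero at the start; "ft_torque": the same for the moment, N m; "grip_width": opening from 0.0 (shut) to 1.0 (fully open); "finger_force": force on a finger pad.
Only numpy, scipy, OpenCV 4.12 (cv2) and the standard library are available. Lean on these libraries where they do the work, as an engineer would, in place of code of your own. Each camera call takes 0.05 s, during which the arm holds its last target. There are 200 camera calls.

TASK

Set the screw cap that stands alone on the bench top upright into the cup of the spring-loaded test stand and let go, so that it stands there by itself with the cup still up. Then, touching only the cap, push it down from above with the fingers until the cup has sunk 8 mm (pointer at the long middle mark of the scale, half the travel), and finish while holding it pressed at that mark; leave the timer, loupe and canister where they are.

Things in the scene. Friction and masses are not known exactly. Their poses are not given: they have to be found in the camera images.
- cap: The cap to test, the only one on the bare bench outside the parts tray (the tray holds five of the same shape, fixed): a plastic screw cap, about 20 g. Knurled round body 36 to 38 mm across and 17 mm high, then a spout on its middle, 16 mm across, up to 34 mm with a flat top. Origin: centre of the underside; z up along the spout. Starts standing on the bench, spout up.
- cap_center (a point): Centre of the same cap, 17 mm above its underside (where the knurled body ends and the spout begins); the spout's top is 17 mm above this point.
- test_stand: Test stand, fixed to the bench: grey base plate 100 x 90 x 12 mm with four screws, an aluminium column 34 mm across, and the sprung cup above it. Origin: centre of the underside; the cup's axis is its z axis. A thin upright aluminium scale plate 22 mm wide, top 58 mm above the bench, stands 40 mm from the axis towards the stand's -x, at its y = +4 to +27 mm; it carries five black marks, the longest in the middle; it is on the side nearer the robot.
- cup_seat (a point): Centre of the cup's inner floor, where the cap's underside rests; moves with the cup. 61 mm above the bench with the cup up. The round steel cup is 47 mm across outside, 42 mm inside; its rim stands 4 mm above this floor. A pointer bar (towards the stand's -x) moves with it along the scale plate.
- test_cup (a joint): How far the cup is pressed down on its spring (m): 0 up (about 0.000 with just the cap in it), 0.016 bottom stop, wanted 0.008. It needs about 3 N to start and 1 N more per mm (11 N at 8 mm), and springs back up when let go.
- the_hand_sealer: Obstacle, fixed: hand sealer at the left of the bench (y over 0.48 m, x 0.35 to 0.72 m), 60 mm high, with a raised lever that reaches 0.28 m above the bench and juts out towards the robot. Rise above it before coming in from the left.
- inspection_lamp: Obstacle, fixed: lamp on a stand; its level white bar hangs 0.49 to 0.55 m above the bench at x 0.57 to 0.63 m, y -0.55 to 0.05 m.
- bench_timer: Bystander: white bench timer 62 x 62 x 22 mm; origin at the centre of its underside.
- eye_loupe: Bystander: black loupe, 39 mm across, 37 mm high; origin at the centre of its underside.
- test_canister: Bystander: white standing canister with a cap like the others on it, 59 mm across, 162 mm high; origin at the centre of its underside.
Mind the look-alikes: they are no part of the job. Leave any purple or turquoise look-alike of the cap alone.

How it is judged:
On the way:
1. the cap stands upright in the cup by itself, let go, with the cup still up (horizontal distance between cap and cup_seat below 0.006 m and z of cap in the frame of cup_seat between -0.003 and 0.003 m and angle between cap's own z axis and vertical below 0.12 rad and value of joint test_cup below 0.002 m and contact force between the fingers and cap below 0.1 N and linear speed of cap below 0.02 m/s), for 0.2 s.
At the end, for the whole second after the job is handed in: The fingers hold the cap down (more than 4 N on the cap, nothing of the robot on the stand); the cap sits upright in the cup, centred within 6 mm and flat on its floor within 3 mm and 0.12 rad; the cup is held still at 8 mm of travel, within 2 mm (horizontal distance between cap and cup_seat below 0.006 m and z of cap in the frame of cup_seat between -0.003 and 0.003 m and angle between cap's own z axis and vertical below 0.12 rad and value of joint test_cup between 0.006 and 0.01 m and velocity of joint test_cup between -0.01 and 0.01 m/s and contact force between the fingers and cap above 4 N and contact force between each of the fingers, the arm and test_stand below 1 N); the arm keeps its last pose, push and grip.
It fails at once if the bench timer is moved by more than 30 mm (distance of bench_timer from where it was at the start of the episode above 0.03 m).
It fails at once if the loupe is moved by more than 30 mm (distance of eye_loupe from where it was at the start of the episode above 0.03 m).
It fails at once if the standing canister is moved by more than 30 mm (distance of test_canister from where it was at the start of the episode above 0.03 m).
It also fails if it takes over 54 s, if anything falls off the work surface, if the arm or the gripper's body presses on something with over 40 N, if the wrist force passes 120 N, or if a joint passes its speed limit or range.

## Working session

There is one attempt and no reset: what is moved stays moved. The work goes in short steps, Python scripts to look and compute and a tool call to move; the robot and the scene stay as the last step left them, time stands still between calls to the robot, and variables do not carry over. Pictures are saved under pics/ and viewed, at most 10 in all, crops included, and the job is handed in when it is done.

Besides the shell and the picture viewer there is one more tool, called after "Call:" as name(argument=value, ...) on one line, values as JSON. move_arm: Moves the arm, as the interface text tells. Its arguments: {"type":"object","properties":{"targets":{"type":"array","items":{"type":"object","properties":{"tx":{"type":"number"},"ty":{"type":"number"},"tz":{"type":"number"},"twist":{"type":"number"},"jaw":{"type":"number"}}}},"force":{"type":"number"}},"required":["targets"]}

```bash
mkdir -p pics
cat > h.py <<'E'
import numpy as np, cv2
from plant import arm
def snap(n, f):
    s=arm.read_state(); p,d=arm.capture(n); cv2.imwrite(f'pics/{f}.png',p); np.save(f'pics/{f}.npy',d)
    np.savez(f'pics/{f}_s.npz',pos=s['tcp_pos'],rot=s['tcp_rot']); return p,d,s
def R(q):
    from scipy.spatial.transform import Rotation as Ro
    return Ro.from_quat([q[1],q[2],q[3],q[0]]).as_matrix()
def world(n,f,u,v,z=None):
    "depth point, or ray meets plane z"
    c=arm.calibration(n); K=np.array(c['intrinsics']); d=np.load(f'pics/{f}.npy')
    if n=='wrist':
        s=np.load(f'pics/{f}_s.npz'); T=np.eye(4);T[:3,:3]=R(s['rot']);T[:3,3]=s['pos']; T=T@np.array(c['T_tool_cam'])
    else: T=np.linalg.inv(np.array(c['world_to_cam']))
    r=T[:3,:3]@np.linalg.inv(K)@[u,v,1]
    t=d[int(round(v)),int(round(u))] if z is None else (z-T[2,3])/r[2]
    return T[:3,3]+t*r
E
python3 - <<'E'
from h import *
for n in('scene','top'): p,d,s=snap(n,n)
print(s)
a=cv2.imread('pics/scene.png');b=cv2.imread('pics/top.png')
E
```

```text
{'time_s': 0.05, 'joint_positions': array([ 1.4692009 ,  0.50184971, -0.42681393,  1.55143977,  0.22080972,
        1.13832244, -0.21031411]), 'qvel': array([-0.00035912, -0.00153775, -0.00101965, -0.00094931,  0.0007919 ,
        0.0005792 , -0.00058206]), 'joint_torque': array([-9.80837387e-03, -5.68344533e+01, -5.84380612e+00, -2.80190742e+01,
       -6.85798936e-02,  2.44097627e-02,  3.43975694e-05]), 'tcp_pos': array([ 0.23162494, -0.60662824,  0.25068342]), 'tcp_rot': array([-9.67791073e-04,  9.83405442e-01,  1.81418795e-01, -1.45497651e-04]), 'force': array([ 0.57178532,  0.15894722, -0.13059461]), 'ft_torque': array([-0.01438077,  0.01023439,  0.00126495]), 'finger_force': 0.0, 'grip_width': 1.000800587636916}
```

View pics/top.png

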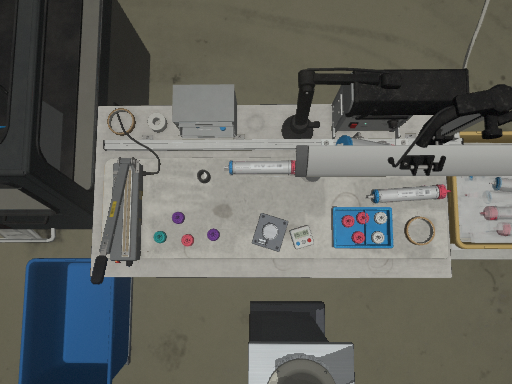

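View pics/scene.png

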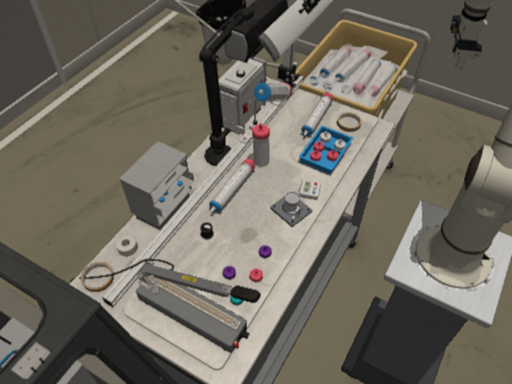

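In the top picture the candidates on the bench are red (188,240), purple (178,217), purple (213,235) and turquoise (160,237). The tray caps are at about (348–380, 217–238). The red one fits, because the purple and turquoise ones are excluded look-alikes. The stand is at (270,231), the timer at (302,237) and the loupe at (204,176). I'll confirm the red cap in an enlarged crop.

Run:
```python
from h import *
b=cv2.imread('pics/top.png')
cv2.imwrite('pics/crop1.png',cv2.resize(b[195:265,145:325],(800,311),interpolation=cv2.INTER_CUBIC))
for nm,u,v in [('red',188,240),('p1',178,217),('p2',213,235),('turq',160,237),('cup',270,231),('timer',302,237),('loupe',204,176)]:
    print(nm,world('top','top',u,v).round(3))
hsv=cv2.cvtColor(b,cv2.COLOR_BGR2HSV)[225:255,173:203]
m=((hsv[...,0]<8)|(hsv[...,0]>172))&(hsv[...,1]>90)
v,u=np.nonzero(m);print(len(u),u.mean()+173,v.mean()+225,world('top','top',u.mean()+173,v.mean()+225,.017))
c=arm.calibration('wrist');print(c)
```

```text
red [0.461 0.344 0.023]
p1 [0.532 0.376 0.025]
p2 [0.476 0.267 0.025]
turq [0.47  0.431 0.023]
cup [0.488 0.092 0.061]
timer [ 0.47  -0.007  0.02 ]
loupe [0.66  0.297 0.029]
120 187.23333333333332 239.81666666666666 [0.46153884 0.34759094 0.017     ]
{'intrinsics': array([[293.62543597,   0.        , 252.68768671],
       [  0.        , 293.62543597, 192.36579419],
       [  0.        ,   0.        ,   1.        ]]), 'T_tool_cam': array([[ 7.21956493e-04, -9.67686351e-01, -2.52155914e-01,
         6.76975340e-02],
       [ 9.99999592e-01,  8.35484523e-04, -3.43163757e-04,
        -2.92824147e-04],
       [ 5.42747247e-04, -2.52155563e-01,  9.67686559e-01,
        -1.32695385e-01],
       [ 0.00000000e+00,  0.00000000e+00,  0.00000000e+00,
         1.00000000e+00]])}
```

View pics/crop1.png

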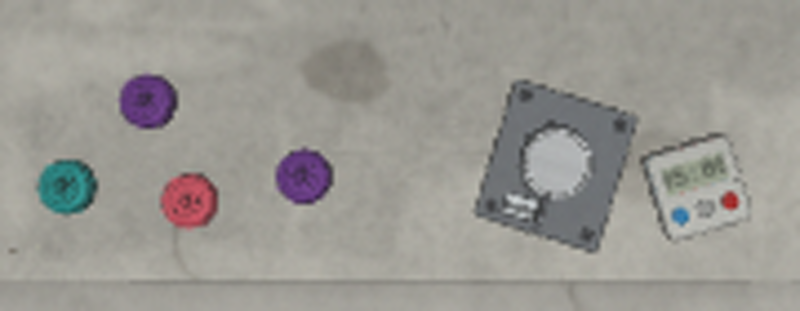

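The red cap is at crop (190,200), clear of its neighbours by about 80 mm. First I'll move above the stand and look with the wrist camera.

Call:
move_arm(targets=[{"tx": 0.471, "ty": -0.566}, {"tx": 0.471, "ty": -0.566}, {"tx": 0.471, "ty": -0.566}, {"tx": 0.471, "ty": -0.566}, {"tx": 0.471, "ty": -0.566}, {"tx": 0.471, "ty": -0.566}, {"tx": 0.471, "ty": -0.566}, {"tx": 0.471, "ty": -0.566}])

```text
invalid input
```

Call:
move_arm(targets=[{"tx": 0.471, "ty": -0.566, "tz": 0, "twist": 0, "jaw": 0}, {"tx": 0.471, "ty": -0.566, "tz": 0, "twist": 0, "jaw": 0}, {"tx": 0.471, "ty": -0.566, "tz": 0, "twist": 0, "jaw": 0}, {"tx": 0.471, "ty": -0.566, "tz": 0, "twist": 0, "jaw": 0}, {"tx": 0.471, "ty": -0.566, "tz": 0, "twist": 0, "jaw": 0}, {"tx": 0.471, "ty": -0.566, "tz": 0, "twist": 0, "jaw": 0}, {"tx": 0.471, "ty": -0.566, "tz": 0, "twist": 0, "jaw": 0}, {"tx": 0.471, "ty": -0.566, "tz": 0, "twist": 0, "jaw": 0}])

```text
time_s: 1.1
tcp_pos: [0.3937, -0.1322, 0.2518]
tcp_rot: [0.0, 0.983, 0.181, 0.0]
force: [2.0, -0.2, -0.7]
grip_width: 0.999
finger_force: 0.0
```

Call:
move_arm(targets=[{"tx": 0.145, "ty": -0.175, "tz": 0, "twist": 0, "jaw": 0}, {"tx": 0.145, "ty": -0.175, "tz": 0, "twist": 0, "jaw": 0}, {"tx": 0.145, "ty": -0.175, "tz": 0, "twist": 0, "jaw": 0}, {"tx": 0.145, "ty": -0.175, "tz": 0, "twist": 0, "jaw": 0}, {"tx": 0.145, "ty": -0.175, "tz": 0, "twist": 0, "jaw": 0}, {"tx": 0.145, "ty": -0.175, "tz": 0, "twist": 0, "jaw": 0}])

```text
time_s: 1.85
tcp_pos: [0.466, 0.0804, 0.2512]
tcp_rot: [0.0, 0.983, 0.181, -0.001]
force: [-0.5, -0.3, 0.6]
grip_width: 1.0
finger_force: 0.0
```

Run:
```python
from h import *
p,d,s=snap('wrist','w1'); print(s['tcp_pos'],s['joint_positions'].round(2))
c=arm.calibration('wrist');T=np.eye(4);T[:3,:3]=R(s['tcp_rot']);T[:3,3]=s['tcp_pos'];T=T@c['T_tool_cam']
v,u=np.mgrid[:384,:512]; P=np.stack([u,v,np.ones_like(u)],-1)@np.linalg.inv(c['intrinsics']).T*d[...,None]
W=P@T[:3,:3].T+T[:3,3]; np.save('pics/w1W.npy',W)
m=(W[...,2]>.05)&(W[...,2]<.075)&(np.hypot(W[...,0]-.488,W[...,1]-.092)<.06)
print(m.sum(),W[m].min(0),W[m].max(0),np.percentile(W[m][:,2],[5,25,50,75,95]))
cv2.imwrite('pics/w1b.png',cv2.resize(p,(768,576)))
```

```text
[0.46604939 0.0804372  0.25124478] [ 0.58  0.26 -0.92  1.97  0.24  1.03 -1.66]
1544 [0.4421971  0.06969625 0.05015156] [0.50933057 0.12975685 0.06713364] [0.05716439 0.06020317 0.06090999 0.06183463 0.06493754]
```

View pics/w1b.png

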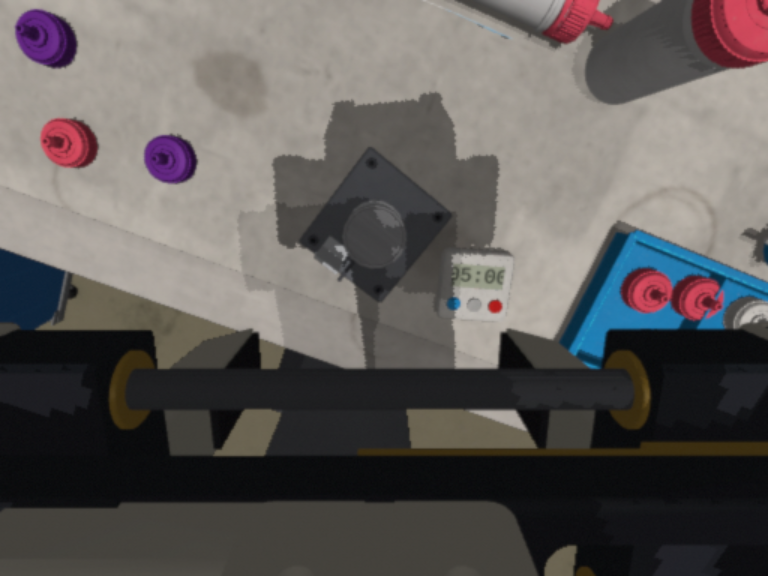

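The wrist view shows the cup at (373,235), its pointer and scale at lower left (335,255), the timer at (476,285), the red cap at (68,143) and the canister at top right. The scale is clear of the cup's seat. Next I'll refine the two centres.

Run:
```python
from h import *
from scipy.optimize import least_squares
W=np.load('pics/w1W.npy')
print('cup px',world('wrist','w1',373/1.5,235/1.5,.065))
m=(W[...,2]>.057)&(W[...,2]<.07)&(np.hypot(W[...,0]-.486,W[...,1]-.093)<.026)
pts=cv2.convexHull((W[m][:,:2]*1000).astype(np.float32)); print('enclosing',cv2.minEnclosingCircle(pts))
m=(W[...,2]>.010)&(W[...,2]<.04)&(np.hypot(W[...,0]-.46,W[...,1]-.346)<.03)
pts=cv2.convexHull((W[m][:,:2]*1000).astype(np.float32)); print('cap enclosing',m.sum(),cv2.minEnclosingCircle(pts),W[m][:,2].max())
print('cap px',world('wrist','w1',69/1.5,144/1.5,.012))
```

```text
cup px [0.48718406 0.09364775 0.065     ]
enclosing ((486.017822265625, 92.76907348632812), 23.40351676940918)
cap enclosing 846 ((461.7342224121094, 350.05462646484375), 19.766252517700195) 0.03475862653897965
cap px [0.46133491 0.34596705 0.012     ]
```

Call:
move_arm(targets=[{"tx": 0.09, "ty": -0.25, "tz": 0, "twist": -41, "jaw": 0}, {"tx": 0.09, "ty": -0.25, "tz": 0, "twist": -41, "jaw": 0}, {"tx": 0.09, "ty": -0.25, "tz": 0, "twist": -41, "jaw": 0.2}, {"tx": 0.09, "ty": -0.25, "tz": 0.1, "twist": -41, "jaw": 0.3}, {"tx": 0.09, "ty": -0.25, "tz": 0.1, "twist": -41, "jaw": 0.3}, {"tx": 0.09, "ty": -0.25, "tz": 0.1, "twist": -41, "jaw": 0.3}, {"tx": 0.09, "ty": -0.25, "tz": 0.1, "twist": -41, "jaw": 0.3}, {"tx": 0.09, "ty": -0.25, "tz": 0.1, "twist": -41, "jaw": 0.3}])

```text
time_s: 2.9
tcp_pos: [0.4634, 0.3452, 0.1532]
tcp_rot: [0.001, 0.858, 0.513, 0.001]
force: [-0.1, -0.4, 0.4]
grip_width: 0.701
finger_force: 0.0
```

Run:
```python
from h import *
p,d,s=snap('wrist','w2'); print(s['tcp_pos'],s['tcp_rot'],s['joint_positions'].round(2))
c=arm.calibration('wrist');T=np.eye(4);T[:3,:3]=R(s['tcp_rot']);T[:3,3]=s['tcp_pos'];T=T@c['T_tool_cam']
v,u=np.mgrid[:384,:512]; P=np.stack([u,v,np.ones_like(u)],-1)@np.linalg.inv(c['intrinsics']).T*d[...,None]
W=P@T[:3,:3].T+T[:3,3]
for lo,hi in((.014,.020),(.030,.040)):
    m=(W[...,2]>lo)&(W[...,2]<hi)&(np.hypot(W[...,0]-.461,W[...,1]-.347)<.03)
    pts=cv2.convexHull((W[m][:,:2]*1000).astype(np.float32)); print(m.sum(),cv2.minEnclosingCircle(pts),W[m].mean(0))
cv2.imwrite('pics/w2b.png',cv2.resize(p,(768,576)))
```

```text
[0.46340134 0.34523215 0.15321698] [7.60903603e-04 8.58445462e-01 5.12902868e-01 1.20754744e-03] [ 0.    0.65 -0.94  1.81  0.62  1.   -1.68]
911 ((461.1629943847656, 350.2446594238281), 17.78810691833496) [0.46167716 0.35078837 0.0162765 ]
49 ((461.4182434082031, 350.4331359863281), 3.838289260864258) [0.46158778 0.35048752 0.03232628]
```

View pics/w2b.png

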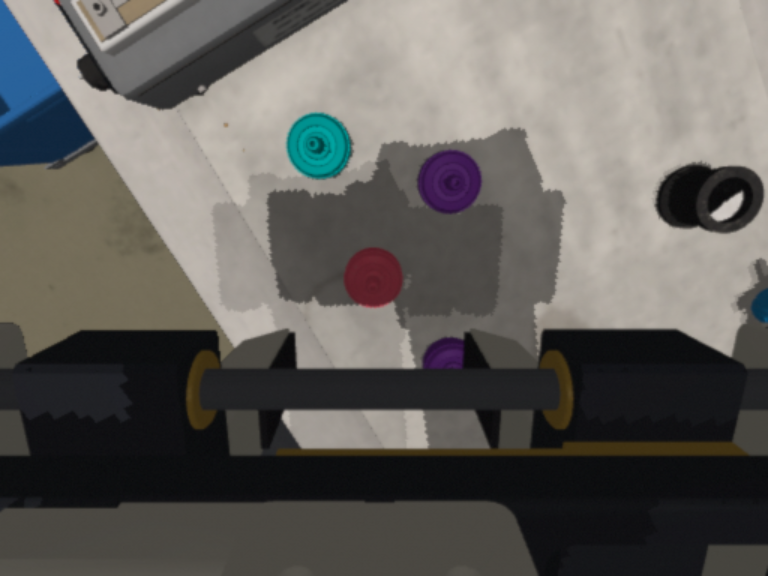

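The red cap is between the fingers at (373,277). Both the turquoise and the purple caps are outside the finger line, so I'll go down and grip the body.

Call:
move_arm(force=12, targets=[{"tx": 0.003, "ty": -0.004, "tz": 0.05, "twist": 0, "jaw": 0.3}, {"tx": 0.003, "ty": -0.004, "tz": 0.09, "twist": 0, "jaw": 0.3}, {"tx": 0.003, "ty": -0.004, "tz": 0.12, "twist": 0, "jaw": 0.3}, {"tx": 0.003, "ty": -0.004, "tz": 0.12, "twist": 0, "jaw": 0.3}, {"tx": 0.003, "ty": -0.004, "tz": 0.12, "twist": 0, "jaw": 0.5}, {"tx": 0.003, "ty": -0.004, "tz": 0.12, "twist": 0, "jaw": 1}, {"tx": 0.003, "ty": -0.004, "tz": 0.12, "twist": 0, "jaw": 1}, {"tx": 0.003, "ty": -0.004, "tz": 0.12, "twist": 0, "jaw": 1}])

```text
time_s: 3.95
tcp_pos: [0.46, 0.3516, 0.0327]
tcp_rot: [0.0, 0.858, 0.514, 0.001]
force: [-0.0, -1.8, 5.2]
grip_width: 0.378
finger_force: 12.0
```

Call:
move_arm(targets=[{"tx": 0, "ty": 0, "tz": -0.03, "twist": 0, "jaw": 1}, {"tx": 0, "ty": 0, "tz": -0.08, "twist": 0, "jaw": 1}, {"tx": 0, "ty": 0, "tz": -0.12, "twist": 0, "jaw": 1}, {"tx": 0, "ty": 0, "tz": -0.12, "twist": 0, "jaw": 1}, {"tx": 0, "ty": 0, "tz": -0.12, "twist": 0, "jaw": 1}])

```text
time_s: 4.58
tcp_pos: [0.4592, 0.3507, 0.1512]
tcp_rot: [0.0, 0.858, 0.514, -0.0]
force: [-0.6, -0.0, 1.2]
grip_width: 0.382
finger_force: 12.0
```

Run:
```python
from h import *
p,d,s=snap('wrist','w3'); print(s['tcp_pos'],s['tcp_rot'],s['force'],s['finger_force'],s['grip_width'],s['joint_positions'].round(2))
cv2.imwrite('pics/w3b.png',cv2.resize(p[150:330,130:380],(800,576)))
```

```text
[0.45921773 0.35070424 0.15120004] [ 3.68830744e-04  8.57656314e-01  5.14223113e-01 -3.16771407e-04] [-0.60549867 -0.01857857  1.18048767] 11.999833434820175 0.3817010824790497 [-0.01  0.65 -0.94  1.81  0.62  1.   -1.69]
```

View pics/w3b.png

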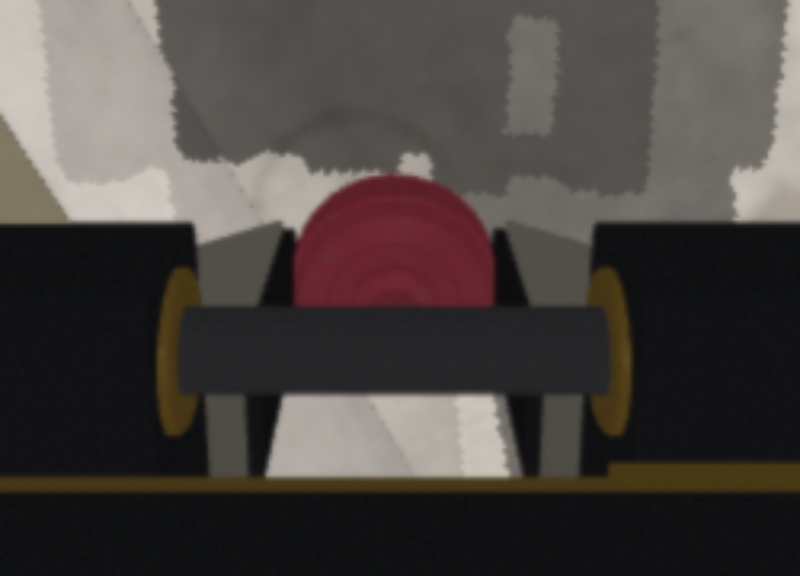

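The cap is held upright between the pads, with its front edge at crop (395,176). Next I'll work out its centre in the tool frame.

Run:
```python
from h import *
p=cv2.imread('pics/w3.png');d=np.load('pics/w3.npy');c=arm.calibration('wrist');T=np.array(c['T_tool_cam'])
hsv=cv2.cvtColor(p,cv2.COLOR_BGR2HSV);m=((hsv[...,0]<8)|(hsv[...,0]>170))&(hsv[...,1]>110);m[:195]=0;m[250:]=0;m[:,:210]=0;m[:,300:]=0
v,u=np.nonzero(m);P=(np.stack([u,v,np.ones_like(u)],-1)@np.linalg.inv(c['intrinsics']).T)*d[v,u][:,None]
P=P@T[:3,:3].T+T[:3,3];ok=(P[:,2]>-.02)&(P[:,2]<.04);P=P[ok]*1000
print(len(P),P.min(0),P.max(0),np.percentile(P[:,2],[5,25,50,75,95]))
top=P[np.abs(P[:,2]-np.median(P[:,2]))<3]
# front-edge points per column, fitted with R fixed
from scipy.optimize import least_squares
col=np.round(top[:,1]);E=np.array([top[col==k][top[col==k][:,0].argmax(),:2] for k in np.unique(col)])
E=E[np.abs(E[:,1])<14]
f=least_squares(lambda q:np.hypot(E[:,0]-q[0],E[:,1]-q[1])-q[2],[0,0,18]);print(f.x,f.cost)
for r in(17.5,18.5):print(r,least_squares(lambda q:np.hypot(E[:,0]-q[0],E[:,1]-q[1])-r,[0,0]).x)
```

```text
2189 [ -2.07357519 -18.55681481   8.06954191] [18.15591223 17.40428234 33.17788301] [13.49238342 16.2961898  17.19065314 19.46711353 28.13216772]
[-1.82398343 -0.42346954 18.9592502 ] 2.8227426938734523
17.5 [-0.21191383 -0.4222212 ]
18.5 [-1.31882516 -0.42317871]
```

Call:
move_arm(targets=[{"tx": -0.264, "ty": 0.146, "tz": 0, "twist": 0, "jaw": 1}, {"tx": -0.264, "ty": 0.146, "tz": 0, "twist": 0, "jaw": 1}, {"tx": -0.264, "ty": 0.146, "tz": 0, "twist": 0, "jaw": 1}, {"tx": -0.264, "ty": 0.146, "tz": 0, "twist": 0, "jaw": 1}, {"tx": -0.264, "ty": 0.146, "tz": 0, "twist": 0, "jaw": 1}, {"tx": -0.264, "ty": 0.146, "tz": 0, "twist": 0, "jaw": 1}, {"tx": -0.264, "ty": 0.146, "tz": 0, "twist": 0, "jaw": 1}])

```text
time_s: 5.5
tcp_pos: [0.4632, 0.05, 0.151]
tcp_rot: [-0.001, 0.858, 0.514, -0.0]
force: [0.4, 1.1, -0.1]
grip_width: 0.38
finger_force: 12.0
```

Run:
```python
from h import *
p,d,s=snap('wrist','w4'); print(s['tcp_pos'],s['tcp_rot'],s['joint_positions'].round(2))
c=arm.calibration('wrist');T=np.eye(4);T[:3,:3]=R(s['tcp_rot']);T[:3,3]=s['tcp_pos'];T=T@c['T_tool_cam']
v,u=np.mgrid[:384,:512]; P=np.stack([u,v,np.ones_like(u)],-1)@np.linalg.inv(c['intrinsics']).T*d[...,None]
W=P@T[:3,:3].T+T[:3,3]
m=(W[...,2]>.058)&(W[...,2]<.07)&(np.hypot(W[...,0]-.486,W[...,1]-.093)<.027)
pts=cv2.convexHull((W[m][:,:2]*1000).astype(np.float32)); print(m.sum(),cv2.minEnclosingCircle(pts),np.percentile(W[m],[0,100],axis=0))
h=pts[:,0];
vv,uu=np.nonzero(m);print(uu.min(),uu.max(),vv.min(),vv.max())
u0,v0=uu.min()-15,vv.min()-15;print('origin',u0,v0)
cv2.imwrite('pics/w4b.png',cv2.resize(p[v0:v0+120,u0:u0+130],None,fx=5,fy=5))
```

```text
[0.46324428 0.0500044  0.15104889] [-7.88407407e-04  8.57737682e-01  5.14086910e-01 -3.10023900e-04] [ 0.69  0.48 -1.03  2.07  0.54  0.88 -1.14]
3117 ((485.9065246582031, 92.54978942871094), 23.40092658996582) [[0.46291957 0.06941109 0.05866646]
 [0.50920275 0.11593302 0.06681837]]
222 284 111 174
origin 207 96
```

View pics/w4b.png

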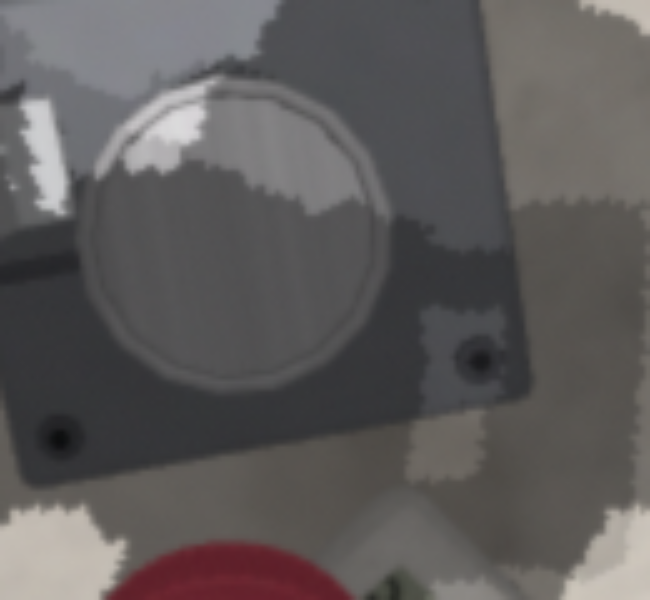

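The cup's rim circle is sharp, centred at crop (233,233). The fit gives r = 23.4 mm and agrees with the first measurement to 0.3 mm. I'll move over the cup and down to just above the rim.

Call:
move_arm(targets=[{"tx": 0.025, "ty": 0, "tz": 0, "twist": 0, "jaw": 1}, {"tx": 0.049, "ty": 0, "tz": 0, "twist": 0, "jaw": 1}, {"tx": 0.049, "ty": 0, "tz": 0.03, "twist": 0, "jaw": 1}, {"tx": 0.049, "ty": 0, "tz": 0.05, "twist": 0, "jaw": 1}, {"tx": 0.049, "ty": 0, "tz": 0.05, "twist": 0, "jaw": 1}, {"tx": 0.049, "ty": 0, "tz": 0.05, "twist": 0, "jaw": 1}])

```text
time_s: 6.3
tcp_pos: [0.487, 0.0935, 0.1021]
tcp_rot: [-0.0, 0.857, 0.515, 0.0]
force: [-0.6, 0.1, 0.7]
grip_width: 0.377
finger_force: 12.0
```

Call:
move_arm(targets=[{"tx": 0, "ty": 0, "tz": 0.003, "twist": 0, "jaw": 1}, {"tx": 0, "ty": 0, "tz": 0.005, "twist": 0, "jaw": 1}, {"tx": 0, "ty": 0, "tz": 0.007, "twist": 0, "jaw": 1}, {"tx": 0, "ty": 0, "tz": 0.008, "twist": 0, "jaw": 1}, {"tx": 0, "ty": 0, "tz": 0.008, "twist": 0, "jaw": 1}, {"tx": 0, "ty": 0, "tz": 0.008, "twist": 0, "jaw": 1}])

```text
time_s: 7.05
tcp_pos: [0.4869, 0.0929, 0.0938]
tcp_rot: [0.0, 0.858, 0.514, 0.0]
force: [-0.2, -0.4, 0.4]
grip_width: 0.381
finger_force: 12.0
```

Call:
move_arm(targets=[{"tx": 0, "ty": 0, "tz": 0, "twist": 0, "jaw": 0.55}, {"tx": 0, "ty": 0, "tz": 0, "twist": 0, "jaw": 0.4}, {"tx": 0, "ty": 0, "tz": 0, "twist": 0, "jaw": 0.3}, {"tx": 0, "ty": 0, "tz": 0, "twist": 0, "jaw": 0.3}, {"tx": 0, "ty": 0, "tz": -0.03, "twist": 0, "jaw": 0.3}, {"tx": 0, "ty": 0, "tz": -0.08, "twist": 0, "jaw": 0.3}, {"tx": -0.04, "ty": 0, "tz": -0.08, "twist": 0, "jaw": 0.3}, {"tx": -0.04, "ty": 0, "tz": -0.08, "twist": 0, "jaw": 0.3}])

```text
time_s: 8.05
tcp_pos: [0.4671, 0.0545, 0.1736]
tcp_rot: [0.001, 0.859, 0.513, -0.001]
force: [0.3, 0.6, -0.0]
grip_width: 0.705
finger_force: 0.0
```

Run:
```python
from h import *
p,d,s=snap('wrist','w5'); print(s['tcp_pos'],s['tcp_rot'],s['grip_width'],s['force'])
c=arm.calibration('wrist');T=np.eye(4);T[:3,:3]=R(s['tcp_rot']);T[:3,3]=s['tcp_pos'];T=T@c['T_tool_cam']
v,u=np.mgrid[:384,:512]; P=np.stack([u,v,np.ones_like(u)],-1)@np.linalg.inv(c['intrinsics']).T*d[...,None]
W=P@T[:3,:3].T+T[:3,3]
for lo,hi in((.073,.083),(.092,.1)):
    m=(W[...,2]>lo)&(W[...,2]<hi)&(np.hypot(W[...,0]-.486,W[...,1]-.093)<.04)
    pts=cv2.convexHull((W[m][:,:2]*1000).astype(np.float32)); print(m.sum(),cv2.minEnclosingCircle(pts),np.median(W[m][:,2]))
vv,uu=np.nonzero(m);u0,v0=int(uu.mean())-65,int(vv.mean())-60
cv2.imwrite('pics/w5b.png',cv2.resize(p[v0:v0+120,u0:u0+130],None,fx=5,fy=5))
```

```text
[0.46706585 0.05450884 0.17360776] [ 0.00104777  0.85858994  0.51266056 -0.00116881] 0.7045278923568722 [ 0.30617499  0.63006961 -0.02535753]
1605 ((485.9610900878906, 92.09964752197266), 18.903959274291992) 0.07699930839610433
67 ((486.1131286621094, 92.23931121826172), 3.803600311279297) 0.09361124879410784
```

View pics/w5b.png

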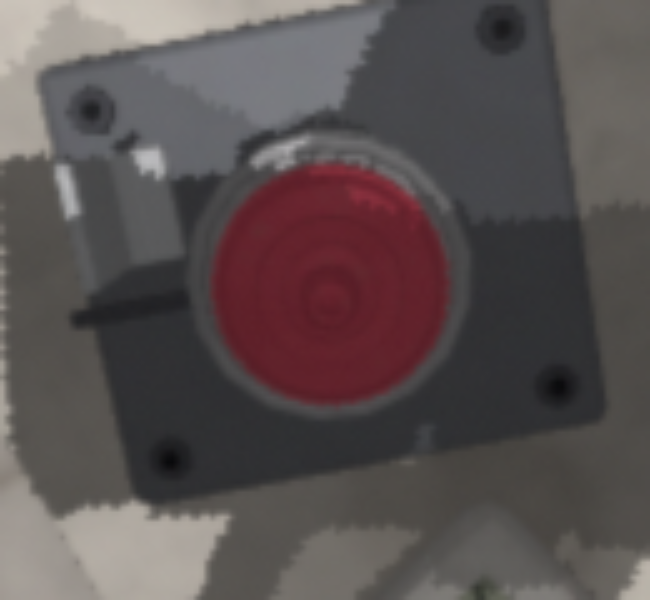

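The red cap sits flat and concentric in the cup: spout at (330,295), body top 77 mm, spout top about 94 mm. It is released with the cup up. I'll close the fingers above the spout.

Call:
move_arm(targets=[{"tx": 0, "ty": 0, "tz": 0, "twist": 0, "jaw": 0.7}, {"tx": 0.02, "ty": 0, "tz": 0, "twist": 0, "jaw": 1}, {"tx": 0.041, "ty": -0.001, "tz": 0, "twist": 0, "jaw": 1}, {"tx": 0.041, "ty": -0.001, "tz": 0, "twist": 0, "jaw": 1}, {"tx": 0.041, "ty": -0.001, "tz": 0.03, "twist": 0, "jaw": 1}, {"tx": 0.041, "ty": -0.001, "tz": 0.043, "twist": 0, "jaw": 1}, {"tx": 0.041, "ty": -0.001, "tz": 0.043, "twist": 0, "jaw": 1}, {"tx": 0.041, "ty": -0.001, "tz": 0.043, "twist": 0, "jaw": 1}])

```text
time_s: 9.1
tcp_pos: [0.4868, 0.0945, 0.1313]
tcp_rot: [0.0, 0.858, 0.514, 0.0]
force: [0.1, -0.3, 0.0]
grip_width: 0.005
finger_force: 0.0
```

Call:
move_arm(targets=[{"tx": -0.002, "ty": 0, "tz": 0.004, "twist": 0, "jaw": 1}, {"tx": -0.002, "ty": 0, "tz": 0.008, "twist": 0, "jaw": 1}, {"tx": -0.002, "ty": 0, "tz": 0.011, "twist": 0, "jaw": 1}, {"tx": -0.002, "ty": 0, "tz": 0.013, "twist": 0, "jaw": 1}, {"tx": -0.002, "ty": 0, "tz": 0.015, "twist": 0, "jaw": 1}, {"tx": -0.002, "ty": 0, "tz": 0.015, "twist": 0, "jaw": 1}, {"tx": -0.002, "ty": 0, "tz": 0.015, "twist": 0, "jaw": 1}])

```text
time_s: 9.98
tcp_pos: [0.4856, 0.0924, 0.116]
tcp_rot: [0.0, 0.858, 0.514, -0.0]
force: [-1.3, -0.7, 6.0]
grip_width: 0.002
finger_force: 2.8
```

Call:
move_arm(targets=[{"tx": 0, "ty": 0, "tz": 0.002, "twist": 0, "jaw": 1}, {"tx": 0, "ty": 0, "tz": 0.003, "twist": 0, "jaw": 1}, {"tx": 0, "ty": 0, "tz": 0.004, "twist": 0, "jaw": 1}, {"tx": 0, "ty": 0, "tz": 0.004, "twist": 0, "jaw": 1}, {"tx": 0, "ty": 0, "tz": 0.004, "twist": 0, "jaw": 1}, {"tx": 0, "ty": 0, "tz": 0.004, "twist": 0, "jaw": 1}])

```text
time_s: 10.72
tcp_pos: [0.4857, 0.0924, 0.1123]
tcp_rot: [0.001, 0.858, 0.514, -0.0]
force: [-2.3, -2.3, 10.4]
grip_width: 0.003
finger_force: 4.6
```

Run:
```python
from h import *
a=[]
for i in range(6):
    p,d,s=snap('wrist','w6'); a.append(np.r_[s['tcp_pos'],s['force']])
print(np.mean(a,0).round(4),np.std(a,0).round(4))
c=arm.calibration('wrist');T=np.eye(4);T[:3,:3]=R(s['tcp_rot']);T[:3,3]=s['tcp_pos'];T=T@c['T_tool_cam']
v,u=np.mgrid[:384,:512]; P=np.stack([u,v,np.ones_like(u)],-1)@np.linalg.inv(c['intrinsics']).T*d[...,None]
W=P@T[:3,:3].T+T[:3,3]
hsv=cv2.cvtColor(p,cv2.COLOR_BGR2HSV);red=((hsv[...,0]<8)|(hsv[...,0]>170))&(hsv[...,1]>110)
r=np.hypot(W[...,0]-.486,W[...,1]-.0925)
m=red&(r<.017)&(r>.011); print(m.sum(),np.percentile(W[m][:,2],[10,50,90]))
m=~red&(r<.0245)&(r>.021)&(W[...,2]>.045); print(m.sum(),np.percentile(W[m][:,2],[10,50,90,98]))
v0,u0=110,160
cv2.imwrite('pics/w6b.png',cv2.resize(p[v0:v0+140,u0:u0+190],None,fx=4,fy=4))
```

```text
[ 0.4857  0.0924  0.1123 -2.6885 -1.9232  9.1969] [0.     0.     0.     0.3254 0.2612 0.6899]
554 [0.06784394 0.06935436 0.07032993]
1605 [0.05619628 0.17643019 0.17978522 0.18098691]
```

View pics/w6b.png

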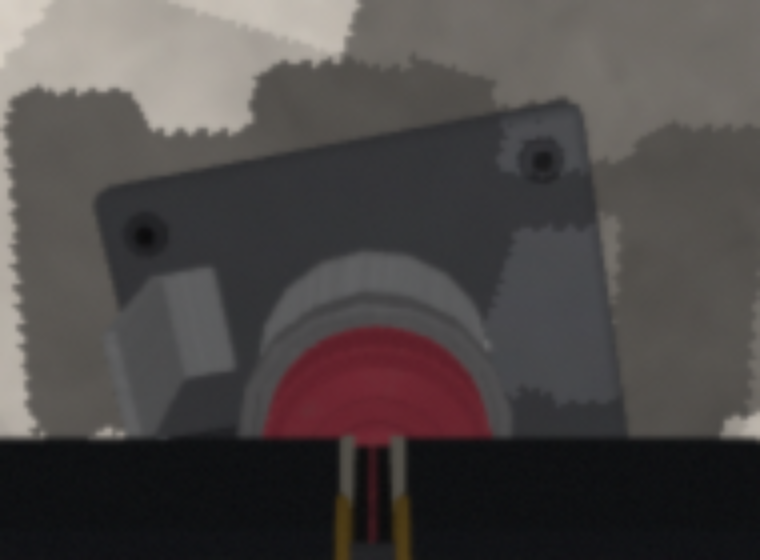

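The cap stays centred, the body top has dropped from 77.0 to 69.4 mm (about 7.6 mm), and the force is about 9.5 N. I'll trim by 0.6 mm.

Call:
move_arm(targets=[{"tx": 0, "ty": 0, "tz": 0.0006, "twist": 0, "jaw": 1}, {"tx": 0, "ty": 0, "tz": 0.0006, "twist": 0, "jaw": 1}, {"tx": 0, "ty": 0, "tz": 0.0006, "twist": 0, "jaw": 1}, {"tx": 0, "ty": 0, "tz": 0.0006, "twist": 0, "jaw": 1}])

```text
time_s: 11.52
tcp_pos: [0.4857, 0.0924, 0.1118]
tcp_rot: [0.001, 0.858, 0.514, -0.0]
force: [-1.7, -2.9, 10.2]
grip_width: 0.004
finger_force: 4.9
```

Run:
```python
from h import *
a=[]
for i in range(8):
    p,d,s=snap('wrist','w7'); a.append(np.r_[s['tcp_pos'],s['force'],s['finger_force']])
print(np.mean(a,0).round(4),a[-1].round(4))
c=arm.calibration('wrist');T=np.eye(4);T[:3,:3]=R(s['tcp_rot']);T[:3,3]=s['tcp_pos'];T=T@c['T_tool_cam']
v,u=np.mgrid[:384,:512]; P=np.stack([u,v,np.ones_like(u)],-1)@np.linalg.inv(c['intrinsics']).T*d[...,None]
W=P@T[:3,:3].T+T[:3,3]
hsv=cv2.cvtColor(p,cv2.COLOR_BGR2HSV);red=((hsv[...,0]<8)|(hsv[...,0]>170))&(hsv[...,1]>110)
r=np.hypot(W[...,0]-.486,W[...,1]-.0925);m=red&(r<.017)&(r>.011);z7=np.median(W[m][:,2])
p=cv2.imread('pics/w5.png');d=np.load('pics/w5.npy');q=np.load('pics/w5_s.npz');T=np.eye(4);T[:3,:3]=R(q['rot']);T[:3,3]=q['pos'];T=T@c['T_tool_cam']
P=np.stack([u,v,np.ones_like(u)],-1)@np.linalg.inv(c['intrinsics']).T*d[...,None];W=P@T[:3,:3].T+T[:3,3]
hsv=cv2.cvtColor(p,cv2.COLOR_BGR2HSV);red=((hsv[...,0]<8)|(hsv[...,0]>170))&(hsv[...,1]>110)
r=np.hypot(W[...,0]-.486,W[...,1]-.0925);m=red&(r<.017)&(r>.011);z5=np.median(W[m][:,2]);print(z5,z7,z5-z7)
```

```text
[ 0.4857  0.0924  0.1118 -2.3809 -2.1723  9.6512  4.8686] [ 0.4857  0.0924  0.1118 -2.4327 -2.0377  8.481   4.8682]
0.07718217544993478 0.06888245432841422 0.008299721121520554
```

```bash
python3 -c "
from plant import arm
print(arm.sign_off())"
```

```text
the job is handed in; nothing more can be done
None
```

I set the red cap upright in the cup, let it go, then pressed it down and handed in while holding it there; the verdict wasn't shown. Cup travel is about 8 mm by camera and tool height, and nearer 7 mm by the roughly 9.7 N push. I never touched the timer, loupe, canister or look-alikes.

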